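Hang a welded stirrup frame in a sprung side-opening hook

ROBOT

A 6-joint arm with a two-finger parallel gripper is mounted at the origin on the work surface. World frame = base frame: x ahead of the robot, y to its left, z up, the work surface at z = 0. Lengths are in m, angles in rad, forces in N, time in s.
With the tool pointing down it reaches from about 0.325 to 0.775 m from the base axis. Payload 5.5 kg.
Tool frame: the origin (TCP) lies between the finger pads; the fingertips stand 19 mm ahead of it and the grasp point (between the pads) is the TCP (bot.tips_ahead is the distance from the TCP to the fingertips, in m); z points along the fingers, y is the line along which they close (so a half turn about z gives the same grasp; the last joint's range is limited). The gripper opens to 85 mm and grips with 20 to 120 N. Pads are 22 mm wide; open, the fingers measure 114 mm over their backs; the gripper's body (76 mm by 85 mm) begins 54 mm behind the grasp point. The pads swing forward as they close: fully open they stand 13 mm farther back than shut.
Start: joints at [1.216, 0.091, 1.231, -0, 1.82, -0.057], TCP at [0.176, 0.574, 0.219] pointing down, gripper open.
Joint ranges: [-2.87, 2.87], [-0.86, 2.18], [0.17, 2.46], [-1.51, 4.65], [0.06, 2.69], [-2.65, 2.65]. Speed limits (rad/s): [2.57, 2.57, 3.01, 3.14, 3.14, 3.14].

INTERFACE

Orientations are given as a unit quaternion [w, x, y, z].
In Python, from plant import bot gives the robot as it stands. The module is installed in compiled form; this text tells all that it offers.
- The arm moves only by the tool carry_out, never from a script. Its arguments are lists of equal length, an entry for each row: "travel": the shift along the world's x, y, z in cm, a list of three; "turn": the turn about the world's z in degrees. In form: {"travel": [[x, y, z], ...], "turn": [turn, ...]}. A call has 1 to 20 rows; each row shifts and turns the commanded pose from where the row before left it; what a row does not reach is not made up. A row lasts 1/12 s, in which the tool goes at most 41.7 mm and 7.16 degrees, less where a joint would pass 70% of its speed; a pose out of reach is approached as far as the arm can. A call is refused whole if a number of a shift passes 4.17 or a number of a turn 7.16, either way. A call with a gripper value outside its range is refused whole. "fingers" is the closure, from -1 (fully open) to 1 (shut), so that 0 is half open, set as the call begins (left out, the last holds). The fingers move at their own pace and stop on an object; "newtons" is the grip in N (left out, the last holds). Time passes only in rows, so rows that do not move let the fingers close. It gives the time, the measured TCP pose, the force, the opening and the grip force at its end, in the units of the state.
- bot.observe(): the state, without advancing time (a new reading comes with each control period).
- bot.read_camera(name): name is "side" or "top"; returns a dict with "image" (420x560x3 uint8, blue, green, red), "K" (3x3 intrinsics, pixels), "world_from_camera" (4x4, takes a point from camera to world coordinates). Camera axes: x right, y down, z forward; pixel columns grow to the right and rows downward; lengths in m; the calibration is good to about 2 mm. A picture is of the moment at which its call begins. There is no depth.
- bot.hand_in(): hands the job in; it is judged then, once.
The state is a dict: "time_s": time; "qpos": joint angles; "qvel": joint speeds; "joint_efforts": joint torques, N m; "tool_pos": TCP position; "tcp_rot": TCP orientation; "contact_force": force on the tool from outside, world axes, zero at the start; "moment": the same for the moment, N m; "finger_gap": opening from 0.0 (shut) to 1.0 (fully open); "grasp_force": force on a finger pad.
Only numpy, scipy, OpenCV 4.12 (cv2) and the standard library are available. Lean on these libraries where they do the work, as an engineer would, in place of code of your own. Each camera call takes 0.05 s, during which the arm holds its last target. There are 200 camera calls.

TASK

Hang the welded steel stirrup frame by its top bar in the twin hook of the inspection stand: bring the bar in sideways through the open mouth, press it gently against the sprung keeper until it is past the lip, lower it fully home into the throat and let it go so that it hangs there upright. Feel your way and never push hard on the hook (30 N is too much), and leave the other things on the bench where they are.

Things in the scene. Friction and masses are not known exactly. Their poses are not given: they have to be found in the camera images.
- frame_bar (a point): Centre of the 12 mm square top bar of the loose steel stirrup frame (0.34-0.5 kg, upright on the bench), 110 mm above its underside; bar along x, z up. 158 mm of bar is free between two uprights (5 mm thick, 24 mm wide in y, at x = -81.5 and +81.5 mm). Foot plate 176 x 70 mm with toothed rims 20 mm high. Either way round will do; grasp the bar from above.
- hook_nominal (a point): Centre of the seated bar if the hook arms were at mid setting; fixed to the stand, 186 mm above the bench. x: along the hung bar; y: from the open mouth into the hook; z up. The hook is two equal steel arms, plates 10 mm thick at x = -55 and +55 mm. IMPORTANT: both arms are clamped together up to 30 mm nearer or farther along y, not measured: find the throat by touch.
- hook_mouth (a point): Middle of the mouth's height, above the lip, at mid setting: 10 mm along -y and 19 mm above hook_nominal; same axes. In hook_nominal's frame (mm, mid setting): throat floor z = -6; lip y = -14 to -6, flat top z = +6; overhang from y = -14 inwards, underside z = +32, top z = +40. So the bar enters only along +y through a 26 mm high mouth.
- hook_keeper (a point): Foot of the sprung brass keeper's face at rest, mid setting: 1 mm along +y and 5 mm below hook_nominal; same axes. It has an upright face 35 mm high at each arm, 7 mm behind the lip: the bar must push it at least 5 mm along +y to go down; hard stop at 8 mm. Spring 2.5 N at first, 5.5 N at 5 mm, 7.3 N at 8 mm. Its friction resists lowering: press down until the floor is felt.
- stand: The whole fixed inspection stand: grey base plate 160 x 130 x 14 mm, blue column and crosshead, carrying arms and keeper; 226 mm high. Origin on the bench, 135 mm along +y from hook_nominal, same axes. Measured from hook_nominal the crosshead begins at y = +115 mm, the column at +133 mm, the base plate at +80 mm.
- pressing_a: Bystander: flat steel pressing 130 mm long, 12 mm high, on the bench towards the stand, on the robot's side. Origin under its middle. Leave alone.
- pressing_b: Bystander: like pressing_a, towards the stand, farther from the robot. Origin under its middle. Leave alone.
- pressing_c: Bystander: like pressing_a, at the far right. Origin under its middle. Leave alone.
- ubracket: Bystander: U-shaped steel bracket 110 x 60 x 52 mm, without top bar, at the far edge. Origin under its middle. Leave alone.
- hammer: Bystander: hammer lying at the right. Origin under its middle. Leave alone.
- brush: Bystander: brush lying at the far left. Origin under its middle. Leave alone.
- tin: Bystander: closed grey tin, 68 mm across, 55 mm high, near the robot on the left. Origin under its middle. Leave alone.
Things that resemble listed ones, but are neither listed nor needed, are in the scene too. Leave any green or red look-alike of the part that bears frame_bar alone.

How it is judged:
By the outcome, as a careful person would: the job done as asked, in the order asked, and still so for the second after the job is handed in, with the robot touching nothing.
It also fails if it takes over 48 s, if anything falls off the work surface, if the arm or the gripper's body presses on something with over 40 N, if the wrist force passes 120 N, or if a joint passes its speed limit or range.

## Working session

There is one attempt and no reset: what is moved stays moved. The work goes in short steps, Python scripts to look and compute and a tool call to move; the robot and the scene stay as the last step left them, time stands still between calls to the robot, and variables do not carry over. Pictures are saved under pics/ and viewed, at most 10 in all, crops included, and the job is handed in when it is done.

Besides the shell and the picture viewer there is one more tool, called after "Request:" by a JSON object that holds its "name" and its "arguments". carry_out: Moves the arm, as the interface text tells. Its arguments: {"type":"object","properties":{"travel":{"type":"array","items":{"type":"array","items":{"type":"number"}}},"turn":{"type":"array","items":{"type":"number"}},"fingers":{"type":"number"},"newtons":{"type":"number"}},"required":["travel","turn"]}

```bash
mkdir -p pics; cat > h.py <<'E'
import numpy as np,cv2
from plant import bot
def snap(n):
    c=bot.read_camera(n); return c["image"],c["K"],c["world_from_camera"]
def ray(K,T,u,v,z):
    d=T[:3,:3]@np.linalg.solve(K,[u,v,1.]); o=T[:3,3]
    return o+d*(z-o[2])/d[2]
def proj(K,T,p):
    q=np.linalg.inv(T)@np.append(p,1); q=K@q[:3]; return q[:2]/q[2]
E
python3 - <<'E'
from h import *
for n in("top","side"):
    i,K,T=snap(n); cv2.imwrite(f"pics/{n}0.png",i); print(n,K.round(1).tolist(),T.round(3).tolist())
s=bot.observe();print(s)
E
```

```text
top [[512.1, 0.0, 287.4], [0.0, 512.1, 213.9], [0.0, 0.0, 1.0]] [[0.012, -0.998, 0.062, 0.414], [-1.0, -0.012, -0.008, -0.094], [0.009, -0.062, -0.998, 1.838], [0.0, 0.0, 0.0, 1.0]]
side [[537.1, 0.0, 281.4], [0.0, 537.1, 206.1], [0.0, 0.0, 1.0]] [[0.75, -0.333, 0.571, -0.322], [-0.661, -0.354, 0.661, -1.085], [-0.018, -0.874, -0.486, 0.855], [0.0, 0.0, 0.0, 1.0]]
{'time_s': 0.1, 'qpos': array([ 1.21631615e+00,  9.18276611e-02,  1.23179134e+00, -2.33245686e-06,
        1.81979052e+00, -5.67096048e-02]), 'qvel': array([ 0.00068136, -0.00102564, -0.00335442,  0.00150328,  0.00071032,
       -0.00042032]), 'joint_efforts': array([ 1.40169683e-03, -4.60217607e+01, -4.19219863e+01, -1.98008179e-04,
        1.06169359e-02, -8.99132630e-06]), 'tool_pos': array([0.17594599, 0.57333462, 0.21832294]), 'tcp_rot': array([-1.84349266e-04,  1.48336065e-01,  9.88936594e-01, -8.89530902e-04]), 'contact_force': array([-0.46704022, -0.1758322 ,  0.59434724]), 'moment': array([ 0.00033153,  0.00552341, -0.0162726 ]), 'grasp_force': 0.0, 'finger_gap': 1.0011393513823856}
```

View pics/top0.png

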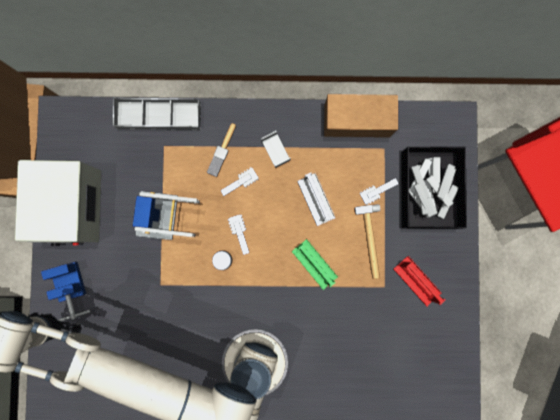

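View pics/side0.png

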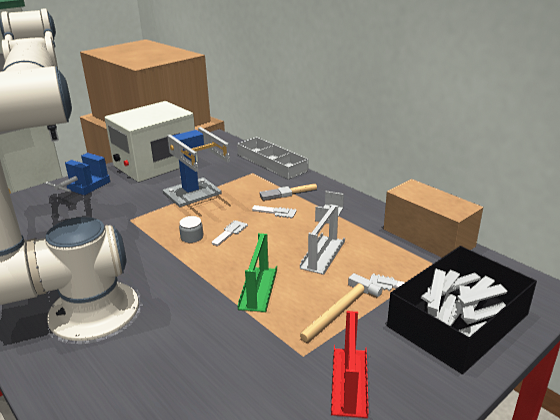

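The top view shows the grey frame at about (316,198), with the stand at (165,215) and its mouth facing right (world -y). The green and red look-alikes are at (315,263) and (419,281). I'll enlarge the frame and the stand.

```bash
python3 - <<'E'
import cv2,numpy as np
a=cv2.imread("pics/top0.png");b=cv2.imread("pics/side0.png")
r=lambda i,x,y,w,h:cv2.resize(i[y:y+h,x:x+w],(400,300),interpolation=cv2.INTER_CUBIC)
m=np.vstack([np.hstack([r(a,125,180,80,60),r(a,280,165,80,60)]),np.hstack([r(b,150,115,100,75),r(b,280,190,120,90)])])
cv2.imwrite("pics/m.png",m)
E
```

```text
(no output)
```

View pics/m.png

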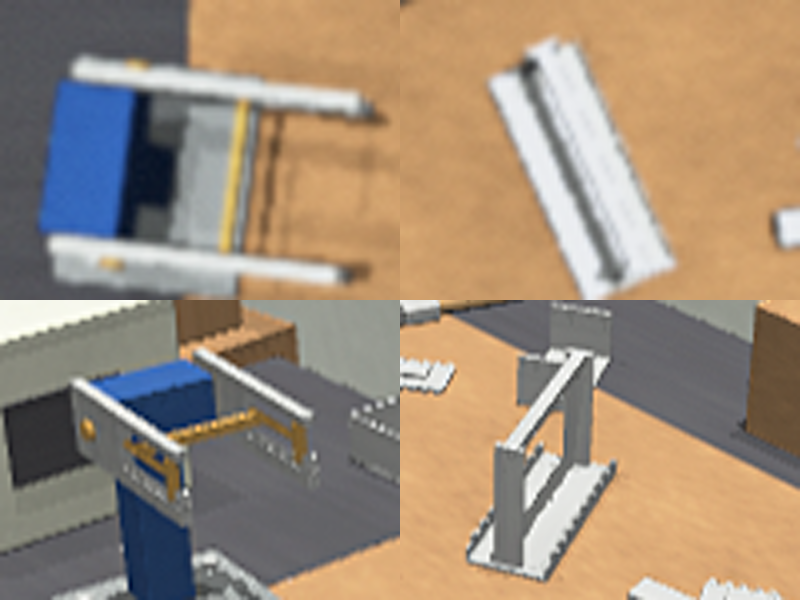

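```bash
python3 - <<'E'
from h import *
for n in("top","side"):
    i,K,T=snap(n); f=lambda n,pts,z:[print(k,n,p,(ray(K,T,*p,z)*1e3).round(0)) for k,p in enumerate(pts)]
    if n=="top":
        f("rim top",[(299,180),(315,174),(335,218),(318,224)],.02)
        f("armtip top",[(198,200.6),(195,234.4)],.226)
        f("armroot top",[(140,193.6),(135,229)],.226)
        f("xhead front",[(152,199),(149,227)],.226)
        f("keeper",[(173.5,200),(170.5,229)],.226)
    else:
        f("bar side",[(311.5,233.5),(335.5,205.6)],.116)
        f("armtip side",[(196.7,155),(228,143.2)],.226)
        f("armroot side",[(168.5,135),(199,127.5)],.226)
E
```

```text
0 rim top (299, 180) [ 648. -148.   20.]
1 rim top (315, 174) [ 671. -205.   20.]
2 rim top (335, 218) [ 514. -278.   20.]
3 rim top (318, 224) [ 492. -217.   20.]
0 armtip top (198, 200.6) [552. 176. 226.]
1 armtip top (195, 234.4) [446. 183. 226.]
0 armroot top (140, 193.6) [572. 359. 226.]
1 armroot top (135, 229) [461. 372. 226.]
0 xhead front (152, 199) [556. 321. 226.]
1 xhead front (149, 227) [467. 328. 226.]
0 keeper (173.5, 200) [553. 253. 226.]
1 keeper (170.5, 229) [462. 260. 226.]
0 bar side (311.5, 233.5) [ 507. -243.  116.]
1 bar side (335.5, 205.6) [ 660. -182.  116.]
0 armtip side (196.7, 155) [440. 172. 226.]
1 armtip side (228, 143.2) [561. 181. 226.]
0 armroot side (168.5, 135) [464. 368. 226.]
1 armroot side (199, 127.5) [572. 356. 226.]
```

Measured estimates:

| Quantity | Value |
|---|---|
| Frame bar centre | (582,-212) mm |
| Frame bar direction | about 24° |
| Arm tip centre | (500,178) mm |
| Hook y axis | about 5° off world y |
| Throat | about (501,192) mm |

Sizes agree with those given (foot length 173 of 176, arm spacing about 110). I'm moving above the frame now.

Request:
{"name": "carry_out", "arguments": {"travel": [[1.5, -2.9, 2], [1.5, -2.9, 2], [1.9, -3.55, 1], [1.9, -3.55, 1], [1.9, -3.55, 0], [1.9, -3.55, 0], [1.9, -3.55, 0], [1.9, -3.55, 0], [1.9, -3.55, 0], [1.9, -3.55, 0], [1.9, -3.55, 0], [1.9, -3.55, 0], [1.9, -3.55, 0], [1.9, -3.55, 0], [1.9, -3.55, 0], [1.9, -3.55, 0], [1.9, -3.55, 0], [1.9, -3.55, 0], [1.9, -3.55, 0], [1.9, -3.55, 0]], "turn": [2, 2, 2, 2, 2, 2, 2, 2, 2, 2, 2, 2, 2, 2, 2, 2, 2, 2, 2, 3], "fingers": -0.3}}

```text
time_s: 1.87
tool_pos: [0.5485, -0.1254, 0.2792]
tcp_rot: [0.0, -0.208, 0.978, 0.0]
contact_force: [0.6, 0.6, 0.1]
finger_gap: 0.649
grasp_force: 0.0
```

Request:
{"name": "carry_out", "arguments": {"travel": [[2.0, -3.0, -1], [1.4, -2.5, -3], [0, -2.0, -3], [0, 0, 0], [0, 0, 0]], "turn": [0, 0, 0, 0, 0]}}

```text
time_s: 2.28
tool_pos: [0.5808, -0.1988, 0.206]
tcp_rot: [-0.003, -0.206, 0.978, 0.002]
contact_force: [-0.4, -0.3, 1.0]
finger_gap: 0.651
grasp_force: 0.0
```

```bash
python3 - <<'E'
from h import *
s=bot.observe();p=s['tool_pos'];w,x,y,z=s['tcp_rot'];print(s['time_s'],p,'ytool deg',np.degrees(np.arctan2(1-2*(x*x+z*z),2*(x*y-w*z))),s['finger_gap'],s['contact_force'])
a,K,T=snap("top");b,K2,T2=snap("side")
print(proj(K,T,p),proj(K2,T2,p))
r=lambda i,x,y,w,h:cv2.resize(i[y:y+h,x:x+w],(400,400),interpolation=cv2.INTER_CUBIC)
cv2.imwrite("pics/n.png",np.hstack([r(a,275,155,80,80),r(b,265,150,120,120)]))
E
```

```text
2.2833 [ 0.58084601 -0.1988053   0.20600731] ytool deg 113.82772943349795 0.6510524221191029 [-0.40190839 -0.28044957  0.98691324]
[316.39583515 193.77065106] [320.27667191 188.0158418 ]
```

View pics/n.png

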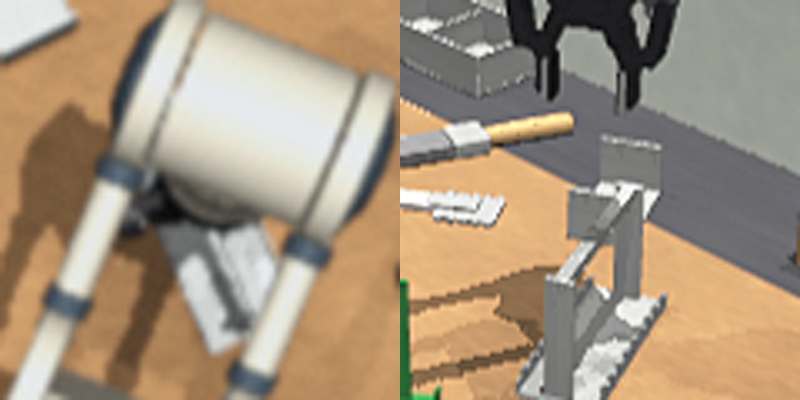

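The side view shows the fingertips at about (309,180) and (332,182), and the bar running from (314,232) to (333,207). The tips look higher than the TCP projection at (320,188), so I'll check that and re-measure the bar.

```bash
python3 - <<'E'
from h import *
s=bot.observe();p=s['tool_pos'];print(p)
b,K,T=snap("side")
d=np.array([np.cos(np.radians(113.8)),np.sin(np.radians(113.8)),0])
for sg in(-1,1):
  for z in(0.19,.206,.225): print(sg,z,proj(K,T,[*(p+sg*d*.028)[:2],z]).round(1))
for t in(-.0815,.0815):
  q=np.array([.582,-.212,.116])+t*np.array([np.cos(np.radians(24)),np.sin(np.radians(24)),0]); print('bar',proj(K,T,q).round(1))
c=b[150:260,265:375]
cv2.imwrite("pics/o.png",cv2.resize(c,(550,550),interpolation=cv2.INTER_CUBIC))
E
```

```text
[ 0.58229066 -0.19780017  0.21094786]
-1 0.19 [330.2 195. ]
-1 0.206 [330.4 189.6]
-1 0.225 [330.6 183.1]
1 0.19 [310.5 191.2]
1 0.206 [310.6 185.9]
1 0.225 [310.6 179.5]
bar [312.3 233.9]
bar [333.7 205.6]
```

View pics/o.png

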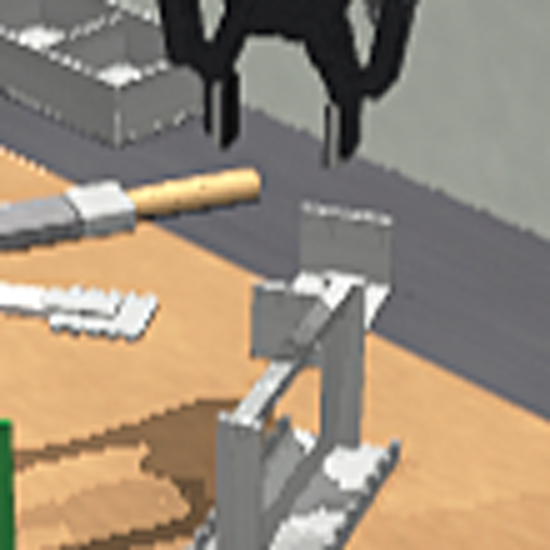

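Request:
{"name": "carry_out", "arguments": {"travel": [[0, -1.3, -1], [0, 0, -2.5], [0, 0, -2.5], [0, 0, -2], [0, 0, -1.5], [0, 0, 0], [0, 0, 0], [0, 0, 0]], "turn": [0, 0, 0, 0, 0, 0, 0, 0]}}

```text
time_s: 3.1
tool_pos: [0.5828, -0.2117, 0.1165]
tcp_rot: [0.001, -0.208, 0.978, -0.001]
contact_force: [0.1, -0.0, 0.2]
finger_gap: 0.654
grasp_force: 0.0
```

```bash
python3 - <<'E'
from h import *
s=bot.observe();p=s['tool_pos'];print(p,s['contact_force'])
b,K,T=snap("side");print(proj(K,T,p))
c=b[180:290,265:375]
cv2.imwrite("pics/p.png",cv2.resize(c,(550,550),interpolation=cv2.INTER_CUBIC))
E
```

```text
[ 0.58281475 -0.21167025  0.1165101 ] [ 0.09713843 -0.0442667   0.23524605]
[323.5915588  218.79371463]
```

View pics/p.png

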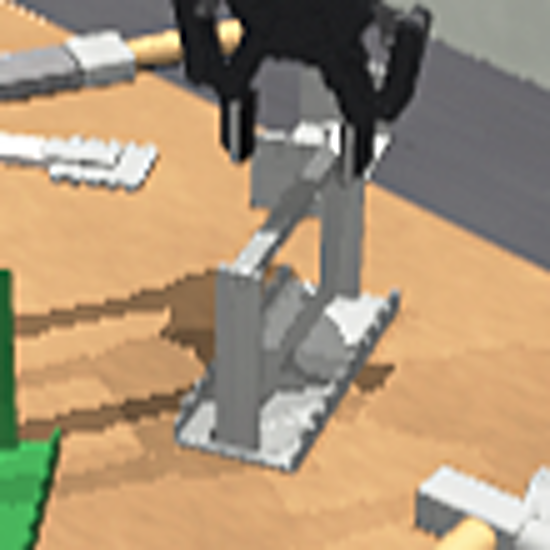

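The fingers straddle the bar, with tips at about (312,212) and (335,215). I'll go 10 mm lower and close gently. The opening reading will show whether the bar is held.

Request:
{"name": "carry_out", "arguments": {"travel": [[0, 0, -0.5], [0, 0, -0.5], [0, 0, 0], [0, 0, 0]], "turn": [0, 0, 0, 0]}}

```text
time_s: 3.48
tool_pos: [0.5818, -0.2113, 0.1039]
tcp_rot: [-0.0, -0.207, 0.978, 0.0]
contact_force: [-0.1, -0.1, -0.7]
finger_gap: 0.651
grasp_force: 0.0
```

Request:
{"name": "carry_out", "arguments": {"travel": [[0, 0, 0], [0, 0, 0], [0, 0, 0], [0, 0, 0], [0, 0, 0], [0, 0, 0], [0, 0, 0], [0, 0, 0]], "turn": [0, 0, 0, 0, 0, 0, 0, 0], "fingers": 1, "newtons": 40}}

```text
time_s: 4.15
tool_pos: [0.5821, -0.2114, 0.1044]
tcp_rot: [0.0, -0.207, 0.978, -0.0]
contact_force: [0.2, 0.3, 1.0]
finger_gap: 0.003
grasp_force: 0.2
```

```bash
python3 - <<'E'
from h import *
s=bot.observe();p=s['tool_pos'];print(s['time_s'],p,s['contact_force'],s['moment'],s['finger_gap'],s['grasp_force'])
b,K,T=snap("side");print(proj(K,T,p))
c=b[180:290,265:375]
cv2.imwrite("pics/q.png",cv2.resize(c,(550,550),interpolation=cv2.INTER_CUBIC))
E
```

```text
4.15 [ 0.58206712 -0.2114045   0.10440683] [0.15084733 0.26687404 1.02590873] [0.02631921 0.00654688 0.01475534] 0.0026901310454652823 0.16557829454541206
[323.2374958  222.69326474]
```

View pics/q.png

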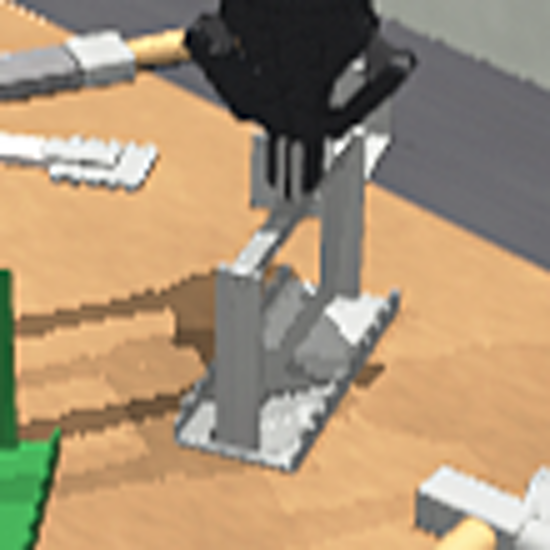

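The fingers closed to a gap of 0.003 above the bar, tips at about (324,219). The fingertips therefore stand about 30 mm higher than the reported TCP implies. I'll check `tips_ahead` and compare two heights.

```bash
python3 - <<'E'
from h import *
print(bot.tips_ahead,[a for a in dir(bot) if a[0]!='_'])
b,K,T=snap("side")
for n,(P) in {"tip.085":[.582,-.2114,.085],"tip.115":[.582,-.2114,.115],"barmid":[.582,-.212,.116]}.items(): print(n,proj(K,T,P).round(1))
t,Kt,Tt=snap("top")
for u,v in[(324,219)]:
  for z in(.085,.1,.116): print(z,ray(K,T,u,v,z).round(3))
# green frame foot vs bench check: tin top from top & side
print('tin',ray(Kt,Tt,222,261,.055).round(3),proj(K,T,ray(Kt,Tt,222,261,.055)).round(1))
E
```

```text
0.019 ['MotionError', 'hand_in', 'observe', 'read_camera', 'tips_ahead']
tip.085 [323.1 228.8]
tip.115 [323.3 219.3]
barmid [323.5 219.1]
0.085 [ 0.621 -0.176  0.085]
0.1 [ 0.603 -0.194  0.1  ]
0.116 [ 0.583 -0.213  0.116]
tin [0.358 0.117 0.055] [189. 222.]
```

The picture fits tips at z≈0.115, just on top of the bar, so the z reading is about 30 mm low. The x and y values agree. I'll open, go lower while feeling, and close again.

Request:
{"name": "carry_out", "arguments": {"travel": [[0, 0, 0.5], [0, 0, 0], [0, 0, 0], [0, 0, 0], [0, 0, 0], [0, 0, 0]], "turn": [0, 0, 0, 0, 0, 0], "fingers": -0.3}}

```text
time_s: 4.8
tool_pos: [0.582, -0.2114, 0.1092]
tcp_rot: [-0.0, -0.207, 0.978, 0.0]
contact_force: [-0.1, 0.2, -0.5]
finger_gap: 0.656
grasp_force: 0.0
```

Request:
{"name": "carry_out", "arguments": {"travel": [[0, 0, -0.7], [0, 0, -0.7], [0, 0, -0.6], [0, 0, 0]], "turn": [0, 0, 0, 0]}}

```text
time_s: 5.13
tool_pos: [0.581, -0.2109, 0.0866]
tcp_rot: [-0.002, -0.207, 0.978, 0.001]
contact_force: [-0.3, 0.3, -0.2]
finger_gap: 0.651
grasp_force: 0.0
```

Request:
{"name": "carry_out", "arguments": {"travel": [[0, 0, -0.5], [0, 0, -0.3], [0, 0, 0], [0, 0, 0]], "turn": [0, 0, 0, 0]}}

```text
time_s: 5.47
tool_pos: [0.582, -0.2113, 0.0811]
tcp_rot: [-0.0, -0.207, 0.978, 0.0]
contact_force: [0.4, 0.9, 0.6]
finger_gap: 0.65
grasp_force: 0.0
```

Request:
{"name": "carry_out", "arguments": {"travel": [[0, 0, 0], [0, 0, 0], [0, 0, 0], [0, 0, 0], [0, 0, 0], [0, 0, 0], [0, 0, 0], [0, 0, 0]], "turn": [0, 0, 0, 0, 0, 0, 0, 0], "fingers": 1, "newtons": 40}}

```text
time_s: 6.13
tool_pos: [0.5823, -0.2117, 0.0818]
tcp_rot: [0.0, -0.207, 0.978, -0.0]
contact_force: [1.3, -1.1, 1.9]
finger_gap: 0.129
grasp_force: 40.5
```

```bash
python3 - <<'E'
from h import *
s=bot.observe();p=s['tool_pos'];print(s['time_s'],p,s['contact_force'],s['moment'],s['finger_gap'],s['grasp_force'])
b,K,T=snap("side");print(proj(K,T,p))
c=b[180:290,265:375]
cv2.imwrite("pics/r.png",cv2.resize(c,(550,550),interpolation=cv2.INTER_CUBIC))
E
```

```text
6.1333 [ 0.58232184 -0.21169234  0.08179137] [ 1.27968183 -1.09994265  1.918896  ] [-0.27098124 -0.18957443 -0.09783636] 0.12873441100675712 40.543373823165894
[323.21316182 229.79310766]
```

View pics/r.png

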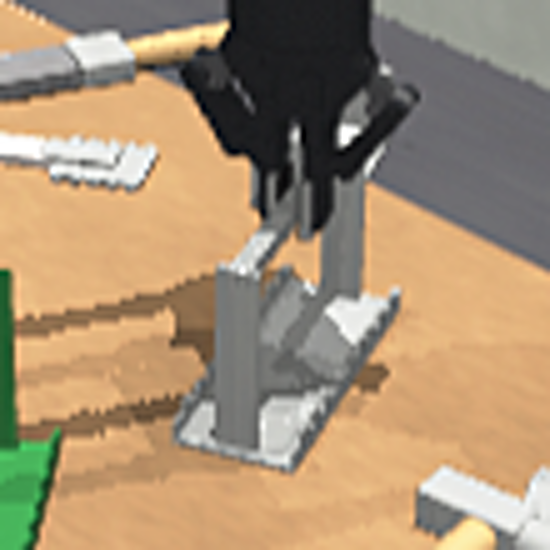

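The bar is gripped: gap 0.129 is about 11 mm, at 40 N, and its centre lies 28 mm above the reported TCP z. Next I lift it 95 mm to mouth height, turn -29° and stop short of the hook.

Request:
{"name": "carry_out", "arguments": {"travel": [[0, 0, 0.5], [0, 0, 1.5], [0, 0, 2.5], [0, 0, 2.5], [0, 0, 1.5], [0, 0, 1], [0, 0, 0], [0, 0, 0]], "turn": [0, 0, 0, 0, 0, 0, 0, 0], "newtons": 60}}

```text
time_s: 6.85
tool_pos: [0.5818, -0.2111, 0.1753]
tcp_rot: [-0.001, -0.207, 0.978, 0.001]
contact_force: [0.2, 0.2, -5.5]
finger_gap: 0.126
grasp_force: 59.2
```

Request:
{"name": "carry_out", "arguments": {"travel": [[-0.3, 1, 0], [-0.5, 2, 0], [-0.7, 2.7, 0], [-0.7, 2.7, 0], [-0.7, 2.7, 0], [-0.7, 2.7, 0], [-0.7, 2.7, 0], [-0.7, 2.7, 0], [-0.7, 2.7, 0], [-0.7, 2.7, 0], [-0.7, 2.7, 0], [-0.7, 2.7, 0], [-0.5, 2, 0], [-0.3, 1.5, 0], [-0.1, 0.9, 0], [0, 0, 0], [0, 0, 0], [0, 0, 0]], "turn": [0, -2, -3, -3, -3, -3, -3, -3, -3, -3, -3, 0, 0, 0, 0, 0, 0, 0]}}

```text
time_s: 8.35
tool_pos: [0.4949, 0.1318, 0.1757]
tcp_rot: [-0.0, 0.044, 0.999, -0.0]
contact_force: [1.1, 0.0, -4.0]
finger_gap: 0.125
grasp_force: 59.2
```

```bash
python3 - <<'E'
from h import *
s=bot.observe();p=s['tool_pos'];w,x,y,z=s['tcp_rot'];print(s['time_s'],p,'ytool deg',np.degrees(np.arctan2(1-2*(x*x+z*z),2*(x*y-w*z))),s['finger_gap'],s['contact_force'],s['moment'])
a,K,T=snap("top");b,K2,T2=snap("side")
P=p+[0,0,.034];d=np.array([np.cos(np.radians(-5.2)),np.sin(np.radians(-5.2)),0])*.084
for n,k,t in(("top",K,T),("side",K2,T2)): print(n,proj(k,t,P-d).round(1),proj(k,t,P+d).round(1))
r=lambda i,x,y,w,h:cv2.resize(i[y:y+h,x:x+w],(400,400),interpolation=cv2.INTER_CUBIC)
cv2.imwrite("pics/s.png",np.hstack([r(a,125,170,100,100),r(b,160,110,110,110)]))
E
```

```text
8.35 [0.4949394  0.13182475 0.17573253] ytool deg 84.9003953855075 0.12459455180914367 [ 1.11774905  0.01962615 -3.9807763 ] [-0.01415895 -0.04335964 -0.00661057]
top [209.4 245.6] [215.3 193.1]
side [194.9 166.3] [244.2 151.8]
```

View pics/s.png

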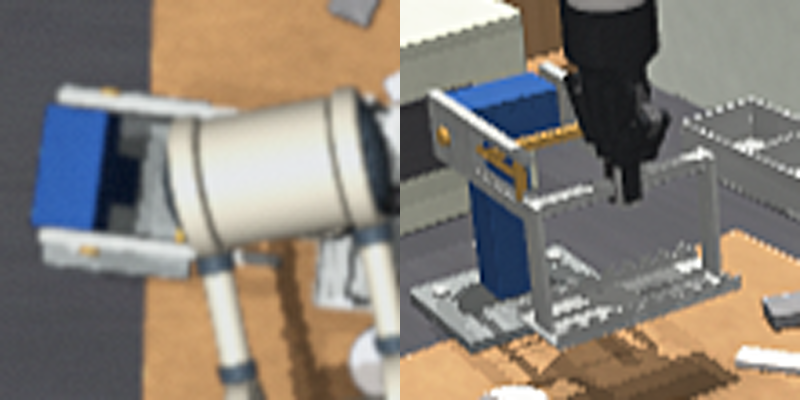

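The side picture shows the bar ends at about (197,166) and (245,153), within 2 px of where I predicted. Height, yaw and lateral position are therefore right at about 60 mm before the throat. I'm approaching now and will feel from there.

Request:
{"name": "carry_out", "arguments": {"travel": [[0.1, 1, 0], [0.1, 1, 0], [0.05, 0.8, 0], [0.05, 0.4, 0], [0, 0, 0], [0, 0, 0], [0, 0, 0]], "turn": [0, 0, 0, 0, 0, 0, 0]}}

```text
time_s: 9.03
tool_pos: [0.498, 0.1645, 0.1763]
tcp_rot: [-0.0, 0.044, 0.999, -0.0]
contact_force: [-0.0, 0.2, -4.6]
finger_gap: 0.126
grasp_force: 59.2
```

Request:
{"name": "carry_out", "arguments": {"travel": [[0.02, 0.2, 0], [0.02, 0.2, 0], [0.02, 0.2, 0], [0, 0, 0]], "turn": [0, 0, 0, 0]}}

```text
time_s: 9.37
tool_pos: [0.4987, 0.1709, 0.1764]
tcp_rot: [0.0, 0.044, 0.999, 0.0]
contact_force: [0.5, -0.7, -4.5]
finger_gap: 0.129
grasp_force: 59.2
```

Request:
{"name": "carry_out", "arguments": {"travel": [[0.02, 0.2, 0], [0.02, 0.2, 0], [0, 0, 0], [0, 0, 0]], "turn": [0, 0, 0, 0]}}

```text
time_s: 9.7
tool_pos: [0.499, 0.1747, 0.1763]
tcp_rot: [-0.0, 0.044, 0.999, -0.0]
contact_force: [0.4, -0.9, -4.9]
finger_gap: 0.126
grasp_force: 59.2
```

Request:
{"name": "carry_out", "arguments": {"travel": [[0.02, 0.2, 0], [0.02, 0.2, 0], [0, 0, 0], [0, 0, 0]], "turn": [0, 0, 0, 0]}}

```text
time_s: 10.03
tool_pos: [0.4994, 0.1787, 0.1763]
tcp_rot: [-0.0, 0.044, 0.999, -0.0]
contact_force: [-0.8, 0.1, -4.1]
finger_gap: 0.128
grasp_force: 59.2
```

Request:
{"name": "carry_out", "arguments": {"travel": [[0.02, 0.2, 0], [0.02, 0.2, 0], [0, 0, 0], [0, 0, 0]], "turn": [0, 0, 0, 0]}}

```text
time_s: 10.37
tool_pos: [0.4998, 0.1828, 0.1764]
tcp_rot: [-0.0, 0.044, 0.999, -0.0]
contact_force: [0.9, 0.3, -5.2]
finger_gap: 0.126
grasp_force: 59.2
```

Request:
{"name": "carry_out", "arguments": {"travel": [[0.02, 0.2, 0], [0.02, 0.2, 0], [0, 0, 0], [0, 0, 0]], "turn": [0, 0, 0, 0]}}

```text
time_s: 10.7
tool_pos: [0.5003, 0.1867, 0.1763]
tcp_rot: [-0.0, 0.044, 0.999, -0.0]
contact_force: [0.6, 0.7, -5.2]
finger_gap: 0.125
grasp_force: 59.2
```

Request:
{"name": "carry_out", "arguments": {"travel": [[0.02, 0.2, 0], [0, 0.1, 0], [0, 0, 0], [0, 0, 0]], "turn": [0, 0, 0, 0]}}

```text
time_s: 11.03
tool_pos: [0.5004, 0.1897, 0.1764]
tcp_rot: [-0.0, 0.044, 0.999, -0.0]
contact_force: [0.0, 0.7, -5.1]
finger_gap: 0.128
grasp_force: 59.2
```

Request:
{"name": "carry_out", "arguments": {"travel": [[0.02, 0.2, 0], [0, 0.1, 0], [0, 0, 0], [0, 0, 0]], "turn": [0, 0, 0, 0]}}

```text
time_s: 11.37
tool_pos: [0.5007, 0.1925, 0.1764]
tcp_rot: [0.0, 0.044, 0.999, -0.0]
contact_force: [-0.2, -1.8, -5.2]
finger_gap: 0.127
grasp_force: 59.2
```

```bash
python3 - <<'E'
from h import *
s=bot.observe();print(s['tool_pos'],s['contact_force'],s['moment'])
E
```

```text
[0.50070416 0.19246389 0.17636293] [-0.18595821 -1.81217889 -5.21684059] [-0.18853536 -0.03601803 -0.04292145]
```

Keeper touched at y≈0.192 (force -1.8 N). Now I press it gently back about 6 mm.

Request:
{"name": "carry_out", "arguments": {"travel": [[0.02, 0.2, 0], [0, 0.1, 0], [0, 0, 0], [0, 0, 0]], "turn": [0, 0, 0, 0]}}

```text
time_s: 11.7
tool_pos: [0.5009, 0.1952, 0.1764]
tcp_rot: [0.0, 0.044, 0.999, -0.0]
contact_force: [-0.2, -3.5, -4.7]
finger_gap: 0.129
grasp_force: 59.3
```

Request:
{"name": "carry_out", "arguments": {"travel": [[0.02, 0.2, 0], [0, 0, 0], [0, 0, 0], [0, 0, 0]], "turn": [0, 0, 0, 0]}}

```text
time_s: 12.03
tool_pos: [0.5011, 0.1972, 0.1763]
tcp_rot: [0.0, 0.044, 0.999, -0.0]
contact_force: [0.1, -4.5, -4.6]
finger_gap: 0.123
grasp_force: 59.3
```

```bash
python3 - <<'E'
from h import *
s=bot.observe();print(s['tool_pos'],s['contact_force'],s['moment'])
E
```

```text
[0.50114498 0.1972442  0.17633636] [ 0.1159586  -4.48676005 -4.61100359] [-0.80561896 -0.09539755 -0.25691455]
```

The moment (Mz/Fy ≈ +57 mm) shows that only the +x arm's keeper is touched, so the bar needs a small clockwise yaw.

Request:
{"name": "carry_out", "arguments": {"travel": [[0, 0, 0], [0, 0, 0], [0, 0, 0]], "turn": [-0.8, 0, 0]}}

```text
time_s: 12.28
tool_pos: [0.5011, 0.1974, 0.1764]
tcp_rot: [0.0, 0.051, 0.999, -0.0]
contact_force: [0.0, -5.4, -4.6]
finger_gap: 0.125
grasp_force: 59.2
```

```bash
python3 - <<'E'
from h import *
s=bot.observe();print(s['tool_pos'],s['contact_force'],s['moment'])
E
```

```text
[0.50110017 0.19741695 0.17636111] [ 0.00685809 -5.39569172 -4.63889877] [-0.8020561  -0.08298994 -0.13392047]
```

Request:
{"name": "carry_out", "arguments": {"travel": [[0, 0.1, 0], [0, 0, 0], [0, 0, 0]], "turn": [-0.5, 0, 0]}}

```text
time_s: 12.53
tool_pos: [0.5012, 0.1983, 0.1763]
tcp_rot: [0.0, 0.055, 0.998, -0.0]
contact_force: [0.5, -5.8, -4.6]
finger_gap: 0.127
grasp_force: 59.2
```

```bash
python3 - <<'E'
from h import *
s=bot.observe();print(s['tool_pos'],s['contact_force'],s['moment'])
E
```

```text
[0.5011683  0.19831595 0.17633597] [ 0.54872869 -5.79226698 -4.63024057] [-0.8712476  -0.15437685  0.13679825]
```

Request:
{"name": "carry_out", "arguments": {"travel": [[0, 0.05, 0], [0, 0, -0.2], [0, 0, -0.2], [0, 0, -0.2], [0, 0, 0]], "turn": [0.2, 0, 0, 0, 0]}}

```text
time_s: 12.95
tool_pos: [0.5012, 0.1988, 0.1708]
tcp_rot: [0.0, 0.054, 0.999, -0.0]
contact_force: [-0.1, -5.2, -3.6]
finger_gap: 0.126
grasp_force: 59.4
```

Request:
{"name": "carry_out", "arguments": {"travel": [[0, 0, -0.1], [0, 0, -0.1], [0, 0, 0], [0, 0, 0]], "turn": [0, 0, 0, 0]}}

```text
time_s: 13.28
tool_pos: [0.5012, 0.1988, 0.169]
tcp_rot: [0.0, 0.054, 0.999, -0.0]
contact_force: [-0.0, -6.1, -1.8]
finger_gap: 0.126
grasp_force: 59.6
```

Request:
{"name": "carry_out", "arguments": {"travel": [[0, 0, -0.1], [0, 0, -0.1], [0, 0, 0], [0, 0, 0]], "turn": [0, 0, 0, 0]}}

```text
time_s: 13.62
tool_pos: [0.5012, 0.1988, 0.1671]
tcp_rot: [0.001, 0.054, 0.999, -0.0]
contact_force: [-0.1, -5.4, -2.2]
finger_gap: 0.128
grasp_force: 59.6
```

```bash
python3 - <<'E'
from h import *
s=bot.observe();print(s['tool_pos'],s['contact_force'],s['moment'])
E
```

```text
[0.50124472 0.19884438 0.16709641] [-0.06329548 -5.39008227 -2.1608066 ] [-0.93479801  0.02621543  0.03817869]
```

Request:
{"name": "carry_out", "arguments": {"travel": [[0, 0, -0.1], [0, 0, -0.1], [0, 0, 0], [0, 0, 0]], "turn": [0, 0, 0, 0]}}

```text
time_s: 13.95
tool_pos: [0.5013, 0.1988, 0.1651]
tcp_rot: [0.0, 0.054, 0.999, -0.0]
contact_force: [0.5, -6.5, -1.8]
finger_gap: 0.123
grasp_force: 59.6
```

Request:
{"name": "carry_out", "arguments": {"travel": [[0, 0, -0.1], [0, 0, -0.1], [0, 0, 0], [0, 0, 0]], "turn": [0, 0, 0, 0]}}

```text
time_s: 14.28
tool_pos: [0.5013, 0.1988, 0.1631]
tcp_rot: [0.0, 0.054, 0.999, -0.0]
contact_force: [0.2, -6.1, -2.1]
finger_gap: 0.128
grasp_force: 59.6
```

Request:
{"name": "carry_out", "arguments": {"travel": [[0, 0, -0.1], [0, 0, -0.1], [0, 0, 0], [0, 0, 0]], "turn": [0, 0, 0, 0]}}

```text
time_s: 14.62
tool_pos: [0.5013, 0.1988, 0.1611]
tcp_rot: [0.0, 0.054, 0.999, -0.0]
contact_force: [-0.4, -6.1, -1.7]
finger_gap: 0.126
grasp_force: 59.6
```

The bar is past the lip with only keeper friction felt. Now smaller steps to the floor.

Request:
{"name": "carry_out", "arguments": {"travel": [[0, 0, -0.1], [0, 0, -0.1], [0, 0, 0], [0, 0, 0]], "turn": [0, 0, 0, 0]}}

```text
time_s: 14.95
tool_pos: [0.5013, 0.1988, 0.1591]
tcp_rot: [0.0, 0.054, 0.999, -0.0]
contact_force: [-0.3, -6.2, -2.5]
finger_gap: 0.123
grasp_force: 59.6
```

Request:
{"name": "carry_out", "arguments": {"travel": [[0, 0, -0.1], [0, 0, 0], [0, 0, 0]], "turn": [0, 0, 0]}}

```text
time_s: 15.2
tool_pos: [0.5013, 0.1988, 0.1581]
tcp_rot: [0.001, 0.054, 0.999, -0.0]
contact_force: [-0.3, -5.4, -1.6]
finger_gap: 0.128
grasp_force: 59.7
```

Request:
{"name": "carry_out", "arguments": {"travel": [[0, 0, -0.05], [0, 0, 0], [0, 0, 0]], "turn": [0, 0, 0]}}

```text
time_s: 15.45
tool_pos: [0.5013, 0.1989, 0.1577]
tcp_rot: [0.001, 0.054, 0.999, -0.0]
contact_force: [-0.1, -5.8, -1.5]
finger_gap: 0.126
grasp_force: 59.7
```

Request:
{"name": "carry_out", "arguments": {"travel": [[0, 0, -0.05], [0, 0, 0], [0, 0, 0]], "turn": [0, 0, 0]}}

```text
time_s: 15.7
tool_pos: [0.5013, 0.1988, 0.1576]
tcp_rot: [0.001, 0.054, 0.999, -0.0]
contact_force: [-1.4, -6.7, 0.5]
finger_gap: 0.127
grasp_force: 59.8
```

Request:
{"name": "carry_out", "arguments": {"travel": [[0, 0, -0.05], [0, 0, 0], [0, 0, 0]], "turn": [0, 0, 0]}}

```text
time_s: 15.95
tool_pos: [0.5013, 0.1989, 0.1576]
tcp_rot: [0.001, 0.054, 0.999, 0.0]
contact_force: [-1.4, -6.9, 1.9]
finger_gap: 0.125
grasp_force: 60.1
```

Request:
{"name": "carry_out", "arguments": {"travel": [[0, 0, -0.05], [0, 0, 0], [0, 0, 0]], "turn": [0, 0, 0]}}

```text
time_s: 16.2
tool_pos: [0.5013, 0.1989, 0.1576]
tcp_rot: [0.001, 0.054, 0.999, 0.0]
contact_force: [-1.6, -7.0, 3.5]
finger_gap: 0.125
grasp_force: 60.3
```

Request:
{"name": "carry_out", "arguments": {"travel": [[0, 0, -0.1], [0, 0, 0], [0, 0, 0]], "turn": [0, 0, 0]}}

```text
time_s: 16.45
tool_pos: [0.5014, 0.1989, 0.1576]
tcp_rot: [0.002, 0.054, 0.999, 0.0]
contact_force: [-3.2, -7.1, 6.9]
finger_gap: 0.127
grasp_force: 60.7
```

```bash
python3 - <<'E'
from h import *
s=bot.observe();print(s['tool_pos'],s['contact_force'],s['moment'])
E
```

```text
[0.50137762 0.19887559 0.15755112] [-3.218891   -7.14372872  6.89905761] [-1.1178419   0.70153484  0.04960843]
```

Floor felt at z=0.1576, so the bar is at 0.186 as expected and the load is shared by both arms. I relax the push, then open partly and rise.

Request:
{"name": "carry_out", "arguments": {"travel": [[0, -0.06, 0.1], [0, -0.06, 0.1], [0, 0, 0], [0, 0, 0]], "turn": [0, 0, 0, 0]}}

```text
time_s: 16.78
tool_pos: [0.5013, 0.1983, 0.1576]
tcp_rot: [0.001, 0.053, 0.999, 0.001]
contact_force: [-2.4, -2.9, 4.7]
finger_gap: 0.126
grasp_force: 60.4
```

Request:
{"name": "carry_out", "arguments": {"travel": [[0, 0, 0], [0, 0, 0], [0, 0, 0], [0, 0, 0], [0, 0, 0], [0, 0, 0]], "turn": [0, 0, 0, 0, 0, 0], "fingers": 0.3}}

```text
time_s: 17.28
tool_pos: [0.501, 0.1981, 0.1562]
tcp_rot: [-0.0, 0.054, 0.999, 0.0]
contact_force: [-0.2, -0.0, 0.4]
finger_gap: 0.351
grasp_force: 0.0
```

Released with no contact. Rising slowly at first.

Request:
{"name": "carry_out", "arguments": {"travel": [[0, 0, 0.3], [0, 0, 0.5], [0, 0, 0.8], [0, 0, 1], [0, 0, 0]], "turn": [0, 0, 0, 0, 0]}}

```text
time_s: 17.7
tool_pos: [0.502, 0.1982, 0.1858]
tcp_rot: [0.002, 0.054, 0.999, 0.001]
contact_force: [0.4, 0.3, 0.7]
finger_gap: 0.349
grasp_force: 0.0
```

Request:
{"name": "carry_out", "arguments": {"travel": [[0, 0, 1], [0, 0, 2], [0, 0, 2.5], [0, 0, 2.5], [0, 0, 2], [0, -2, 1], [0, -3, 0], [0, -3, 0], [0, -3, 0], [0, -3, 0], [0, -2, 0], [0, 0, 0], [0, 0, 0]], "turn": [0, 0, 0, 0, 0, 0, 0, 0, 0, 0, 0, 0, 0]}}

```text
time_s: 18.78
tool_pos: [0.501, 0.0372, 0.2929]
tcp_rot: [0.0, 0.055, 0.998, 0.0]
contact_force: [-0.1, -0.5, -0.0]
finger_gap: 0.353
grasp_force: 0.0
```

```bash
python3 - <<'E'
from h import *
s=bot.observe();print(s['time_s'],s['tool_pos'],s['contact_force'])
a,K,T=snap("top");b,K2,T2=snap("side")
r=lambda i,x,y,w,h:cv2.resize(i[y:y+h,x:x+w],(400,400),interpolation=cv2.INTER_CUBIC)
cv2.imwrite("pics/t.png",np.hstack([r(a,120,140,160,160),r(b,150,110,110,110)]))
E
```

```text
18.7833 [0.50104376 0.0371514  0.29292471] [-0.06734175 -0.53140094 -0.00518518]
```

View pics/t.png

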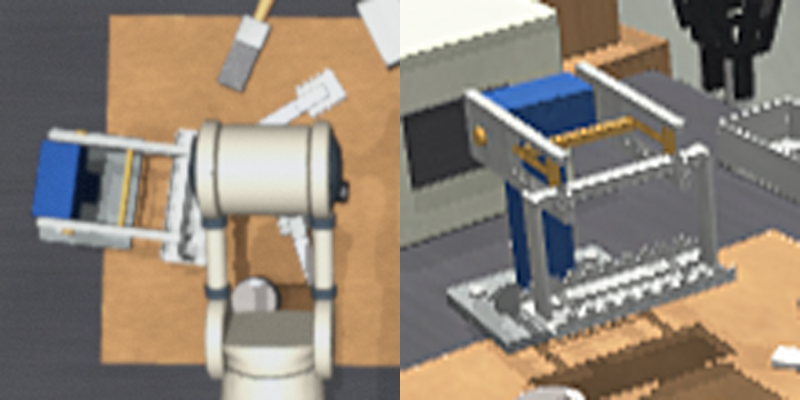

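The final picture shows the bar seated across both arms, with ends at about (186,164) and (234,151) in the side view. The frame hangs upright and level, the gripper is clear, and the neighbouring things in view look undisturbed.

```bash
python3 -c "
from plant import bot
print(bot.hand_in())"
```

```text
the job is handed in; nothing more can be done
None
```

The frame hangs upright by its top bar in the twin hook, seated on the throat floor and released, with about 10 N at most felt at the wrist while in the hook, and the job is handed in at about 19 s.

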